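# Heft the boxes, load the full one and strap it down

## Task

One of the three identical closed boxes on the desk is full of steel pins, the other two are empty: find the full one by lifting them. Set the full box down in the wooden carrier's pocket, let go, and swing the red strap over it until it is fully down. Leave the empty boxes standing upright on the desk, clear of the carrier, tip none over, and do not disturb the other things.

Things in the scene. Friction and masses are not known exactly. Their poses are not given: they have to be found in the camera images.
- box_1: closed square box, grey with a blue lid, steel clasp and plain paper label, 56 x 56 mm and 70 mm high; all three look the same. Origin: centre of its underside; z up; x and y normal to its sides (label on the -x side). Sides are plain and may be gripped anywhere. One of the three boxes (any of them) is full of steel and weighs 0.55 to 0.9 kg in all; the other two are empty and weigh 0.13 to 0.25 kg. The full one's load may shift 3 mm inside.
- box_2: closed square box, grey with a blue lid, steel clasp and plain paper label, 56 x 56 mm and 70 mm high; all three look the same. Origin: centre of its underside; z up; x and y normal to its sides (label on the -x side). Sides are plain and may be gripped anywhere. One of the three boxes (any of them) is full of steel and weighs 0.55 to 0.9 kg in all; the other two are empty and weigh 0.13 to 0.25 kg. The full one's load may shift 3 mm inside.
- box_3: closed square box, grey with a blue lid, steel clasp and plain paper label, 56 x 56 mm and 70 mm high; all three look the same. Origin: centre of its underside; z up; x and y normal to its sides (label on the -x side). Sides are plain and may be gripped anywhere. One of the three boxes (any of them) is full of steel and weighs 0.55 to 0.9 kg in all; the other two are empty and weigh 0.13 to 0.25 kg. The full one's load may shift 3 mm inside.
- carrier: wooden carrier fixed to the desk: base 160 (x) x 96 (y) x 6 mm, from x = -68 to +92 mm; a square pocket with walls 9 mm thick whose tops are 24 mm above the desk; behind it at x = +68 mm a steel post, 14 (x) x 40 (y) mm, 90 mm high, carrying the strap's hinge. Origin: underside, below the pocket's centre; x runs from the pocket towards the post, z up.
- pocket (a point): centre of the pocket's floor, 6 mm above the desk; the pocket is 66 x 66 mm inside, sides along the carrier's x and y (a box goes in any of the four ways round)
- strap_hinge (a point): middle of the strap's hinge axis (along the carrier's y), 83 mm above the desk, 68 mm behind the pocket's centre
- strap_tip (a point): centre of the round bar (10 mm thick, 30 mm long along y) at the free end of the strap, 103 mm from the hinge
- strap (a joint): angle of the red strap (steel, 24 mm wide, 4 mm thick, 103 mm long), rad: 0 = fully down, level over the pocket, at its stop with 5 mm between it and the lid of a seated box; pi/2 = upright; it starts open at 2.0 to 2.3, leaning back away from the pocket. A stiff hinge: it stays where it is left and needs 1 to 2 N at the tip; it can be pushed over from behind with closed fingers and then pressed down.
- stone_cap: round turned granite cap, 62 mm across, 47 mm high; bystander, origin at centre of underside
- wax_block: pale block of wax, 30 x 44 x 26 mm high; bystander, origin at centre of underside
- rubbing_stone: grey-green rubbing stone, 41 x 101 x 25 mm high (long side along its y), lying at the left; bystander, origin at centre of underside
- tape_measure: yellow tape measure, 35 x 72 x 62 mm high; bystander, origin at centre of underside
- mallet_block: small wooden block, 36 x 113 x 23 mm high; bystander, origin at centre of underside
There are look-alikes about, which are no part of the job. What is shaped like the box_3 but yellow is not meant. Leave any purple or yellow look-alike of the box_2 alone.

How it is judged:
On the way, in this order (a step that is already met when the one before it is completed fails the run):
1. the full box stands in the carrier's pocket, let go, with the strap still open (((horizontal distance between box_1 and pocket below 0.012 m and z of box_1 in the frame of pocket between -0.005 and 0.005 m and angle between box_1's own z axis and vertical below 0.1 rad and contact force between box_1 and the fingers below 0.1 N and contact force between box_1 and carrier above 3.6 N) or (horizontal distance between box_2 and pocket below 0.012 m and z of box_2 in the frame of pocket between -0.005 and 0.005 m and angle between box_2's own z axis and vertical below 0.1 rad and contact force between box_2 and the fingers below 0.1 N and contact force between box_2 and carrier above 3.6 N) or (horizontal distance between box_3 and pocket below 0.012 m and z of box_3 in the frame of pocket between -0.005 and 0.005 m and angle between box_3's own z axis and vertical below 0.1 rad and contact force between box_3 and the fingers below 0.1 N and contact force between box_3 and carrier above 3.6 N)) and value of joint strap above 0.5 rad), for 0.2 s.
2. the strap is down over it (((horizontal distance between box_1 and pocket below 0.012 m and z of box_1 in the frame of pocket between -0.005 and 0.005 m and angle between box_1's own z axis and vertical below 0.1 rad and contact force between box_1 and the fingers below 0.1 N and contact force between box_1 and carrier above 3.6 N) or (horizontal distance between box_2 and pocket below 0.012 m and z of box_2 in the frame of pocket between -0.005 and 0.005 m and angle between box_2's own z axis and vertical below 0.1 rad and contact force between box_2 and the fingers below 0.1 N and contact force between box_2 and carrier above 3.6 N) or (horizontal distance between box_3 and pocket below 0.012 m and z of box_3 in the frame of pocket between -0.005 and 0.005 m and angle between box_3's own z axis and vertical below 0.1 rad and contact force between box_3 and the fingers below 0.1 N and contact force between box_3 and carrier above 3.6 N)) and value of joint strap below 0.1 rad), for 0.2 s.
At the end, for the whole second after the job is handed in: the full box rests upright in the pocket (centre within 12 mm, underside within 5 mm of the floor, over 3.6 N on the carrier), not held; the strap is within 0.1 rad of fully down; both empty boxes stand upright on the desk, at rest, over 60 mm from the pocket's centre ((((horizontal distance between box_1 and pocket below 0.012 m and z of box_1 in the frame of pocket between -0.005 and 0.005 m and angle between box_1's own z axis and vertical below 0.1 rad and contact force between box_1 and the fingers below 0.1 N and contact force between box_1 and carrier above 3.6 N) and linear speed of box_1 below 0.03 m/s and (height (world z) of box_2 between -0.006 and 0.006 m and angle between box_2's own z axis and vertical below 0.1 rad and linear speed of box_2 below 0.03 m/s and horizontal distance between box_2 and pocket above 0.06 m) and (height (world z) of box_3 between -0.006 and 0.006 m and angle between box_3's own z axis and vertical below 0.1 rad and linear speed of box_3 below 0.03 m/s and horizontal distance between box_3 and pocket above 0.06 m)) or ((horizontal distance between box_2 and pocket below 0.012 m and z of box_2 in the frame of pocket between -0.005 and 0.005 m and angle between box_2's own z axis and vertical below 0.1 rad and contact force between box_2 and the fingers below 0.1 N and contact force between box_2 and carrier above 3.6 N) and linear speed of box_2 below 0.03 m/s and (height (world z) of box_1 between -0.006 and 0.006 m and angle between box_1's own z axis and vertical below 0.1 rad and linear speed of box_1 below 0.03 m/s and horizontal distance between box_1 and pocket above 0.06 m) and (height (world z) of box_3 between -0.006 and 0.006 m and angle between box_3's own z axis and vertical below 0.1 rad and linear speed of box_3 below 0.03 m/s and horizontal distance between box_3 and pocket above 0.06 m)) or ((horizontal distance between box_3 and pocket below 0.012 m and z of box_3 in the frame of pocket between -0.005 and 0.005 m and angle between box_3's own z axis and vertical below 0.1 rad and contact force between box_3 and the fingers below 0.1 N and contact force between box_3 and carrier above 3.6 N) and linear speed of box_3 below 0.03 m/s and (height (world z) of box_1 between -0.006 and 0.006 m and angle between box_1's own z axis and vertical below 0.1 rad and linear speed of box_1 below 0.03 m/s and horizontal distance between box_1 and pocket above 0.06 m) and (height (world z) of box_2 between -0.006 and 0.006 m and angle between box_2's own z axis and vertical below 0.1 rad and linear speed of box_2 below 0.03 m/s and horizontal distance between box_2 and pocket above 0.06 m))) and value of joint strap below 0.1 rad and velocity of joint strap between -0.1 and 0.1 rad/s); the robot touches nothing.
It fails at once if a box is tipped over (more than 0.7 rad) (angle between any of box_1, box_2, box_3's own z axis and vertical above 0.7 rad).
It fails at once if one of the other things is moved by more than 30 mm (distance of any of stone_cap, wax_block, rubbing_stone, tape_measure, mallet_block from where it was at the start of the episode above 0.03 m).
It also fails if it takes over 72 s, if anything falls off the work surface, if the arm or the gripper's body presses on something with over 40 N, if the wrist force passes 120 N, or if a joint passes its speed limit or range.

## Robot

A 6-joint arm with a two-finger parallel gripper is mounted at the origin on a cart in front of the work surface, level with it; the furniture and walls round the work are solid. World frame = base frame: x ahead of the robot, y to its left, z up, the work surface at z = 0. Lengths are in m, angles in rad, forces in N, time in s.
With the tool pointing down it reaches from about 0.325 to 0.875 m from the base axis. Payload 4.4 kg.
Tool frame: the origin (TCP) lies on the centre line of the jaws, within the pads' length; the fingertips stand 17 mm ahead of it and the grasp point (between the pads) lies 2 mm behind it; z points along the fingers, y is the direction in which the jaws open and shut (so a half turn about z gives the same grasp; the last joint's range is limited). The gripper opens to 85 mm and grips with 20 to 120 N. Pads are 22 mm wide; open, the fingers measure 114 mm over their backs; the gripper's body (76 mm by 85 mm) begins 54 mm behind the grasp point. The pads swing forward as they close: fully open they stand 13 mm farther back than shut.
Start: joints at [1.081, 0.207, 1.542, -0, 1.393, -0.15], TCP at [0.191, 0.542, 0.248] pointing down, gripper open.
Joint ranges: [-2.73, 2.73], [-0.86, 2.22], [0.23, 2.46], [-1.11, 4.25], [0.08, 2.63], [-2.82, 2.82]. Speed limits (rad/s): [2.79, 2.79, 3.14, 3.14, 3.14, 3.14].

## Interface

Orientations are given as a unit quaternion [x, y, z, w].
In Python, from bench import env, viewer gives the robot as it stands. The module is installed in compiled form; this text tells all that it offers.
- The arm moves only by the tool servo_tool, never from a script. Its argument "increments" is a list that holds one entry, the list of rows, each a list of 5 numbers: the finger opening in cm, from 0 to 8.54, then the shift along the tool's x, y, z in cm, then the turn about the tool's z in degrees. In form: [[[grip, tx, ty, tz, turn], ...]]. A call has 1 to 12 rows; each row shifts and turns the commanded pose from where the row before left it, along the tool's axes as they then stand; what a row does not reach is not made up. A row lasts 1/12 s, in which the tool goes at most 41.7 mm and 7.16 degrees, less where a joint would pass 70% of its speed; a pose out of reach is approached as far as the arm can. A call is refused whole if a number of a shift passes 4.17 or a number of a turn 7.16, either way. A call with a gripper value outside its range is refused whole. The fingers move at their own pace and stop on an object; "newtons" is the grip in N (left out, the last holds). Time passes only in rows, so rows that do not move let the fingers close. It gives the time, the measured TCP pose, the force and the opening at its end, in the units of the state.
- env.state(): the state, without advancing time (a new reading comes with each control period).
- viewer.camera(name): name is "scene" or "top" or "wrist"; returns a dict with "frame" (400x640x3 uint8, red, green, blue), "camera_matrix" (3x3 intrinsics, pixels), "R" (3x3) and "t" (3): a world point X has camera coordinates R X + t. Camera axes: x right, y down, z forward; pixel columns grow to the right and rows downward; lengths in m; the calibration is good to about 2 mm. A picture is of the moment at which its call begins. There is no depth.
- env.sign_off(): hands the job in, once; it reports no verdict.
The state is a dict: "clock": time; "joint_pos": joint angles; "dq": joint speeds; "tau": joint torques, N m; "tool_pos": TCP position; "eef_rot": TCP orientation; "ft_force": force on the tool from outside, world axes, zero at the start; "moment": the same for the moment, N m; "opening": opening from 0.0 (shut) to 1.0 (fully open).
Only numpy, scipy, OpenCV 4.12 (cv2) and the standard library are available. Lean on these libraries where they do the work, as an engineer would, in place of code of your own. Each camera call takes 0.05 s, during which the arm holds its last target.

## Working session

There is one attempt and no reset: what is moved stays moved. The work goes in short steps, Python scripts to look and compute and a tool call to move; the robot and the scene stay as the last step left them, time stands still between calls to the robot, and variables do not carry over. Pictures are saved under pics/ and viewed, and the job is handed in when it is done.

Besides the shell and the picture viewer there is one more tool, called after "Call:" in YAML: its name, and indented under it one key for each argument. servo_tool: Moves the arm, as the interface text tells. Its arguments: {"type":"object","properties":{"increments":{"type":"array"},"newtons":{"type":"number"}},"required":["increments"]}

```bash
mkdir -p pics; cat > h.py <<'E'
import numpy as np, cv2
from bench import env, viewer
def snap(name,fn):
    c=viewer.camera(name); cv2.imwrite('pics/'+fn+'.png',c['frame'][:,:,::-1]); 
    np.savez('pics/'+fn+'.npz',K=c['camera_matrix'],R=c['R'],t=c['t'],f=c['frame']); return c
def px2w(c,u,v,z):
    K=np.array(c['K'] if 'K' in c else c['camera_matrix']);R=np.array(c['R']);t=np.array(c['t']).ravel()
    d=R.T@np.linalg.inv(K)@np.array([u,v,1.]); o=-R.T@t
    return o+d*(z-o[2])/d[2]
def w2px(c,X):
    K=np.array(c['K'] if 'K' in c else c['camera_matrix']);R=np.array(c['R']);t=np.array(c['t']).ravel()
    p=K@(R@np.array(X,float)+t); return p[:2]/p[2]
def load(fn): return np.load('pics/'+fn+'.npz')
E
python3 - <<'E'
from h import *
for n in ('scene','top','wrist'):
    c=snap(n,n+'0'); print(n,-np.array(c['R']).T@np.array(c['t']).ravel())
s=env.state()
for k in s: print(k,np.round(s[k],3))
E
```

```text
scene [ 0.25934004 -0.55651252  0.8773488 ]
top [0.33285188 0.05786619 1.51497119]
wrist [0.11285573 0.57085723 0.37324895]
clock 0.15
joint_pos [ 1.081  0.207  1.543  0.     1.393 -0.151]
dq [ 0.001 -0.002 -0.005  0.002 -0.    -0.001]
tau [-0.0000e+00 -3.8351e+01 -2.9204e+01 -0.0000e+00  7.0000e-03  0.0000e+00]
tool_pos [0.191 0.542 0.247]
eef_rot [ 0.169  0.986 -0.001 -0.   ]
ft_force [ 0.553 -0.233  0.152]
moment [0.014 0.029 0.018]
opening 0.996
```

View pics/scene0.png

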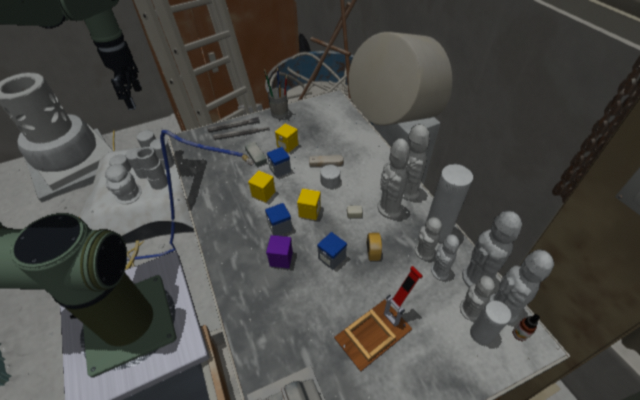

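View pics/top0.png

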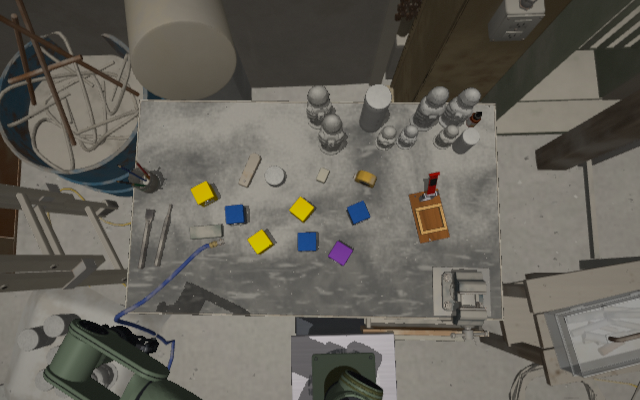

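View pics/wrist0.png

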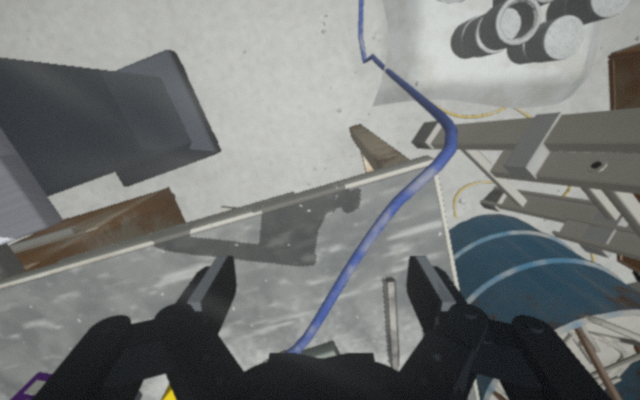

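The top view shows blue boxes at about (235,214), (307,241) and (358,212). The yellow and purple look-alikes are among them. The carrier is at (430,217), with the strap towards (433,183). I'll measure these now.

```bash
python3 - <<'E'
from h import *
c=load('top0'); f=c['f']; big=cv2.resize(f,None,fx=4,fy=4,interpolation=cv2.INTER_CUBIC)
def crop(u0,v0,u1,v1,n,k=8):
    cv2.imwrite('pics/'+n+'.png',cv2.resize(f[v0:v1,u0:u1,::-1],None,fx=k,fy=k,interpolation=cv2.INTER_CUBIC))
crop(395,165,465,250,'carr',7)
crop(220,180,385,270,'boxes',4)
hsv=cv2.cvtColor(f,cv2.COLOR_RGB2HSV)
for (u,v) in((235,214),(307,241),(358,212)): print(hsv[v,u],f[v,u])
m=cv2.inRange(cv2.cvtColor(big,cv2.COLOR_RGB2HSV),(100,140,40),(125,255,255))
n,l,st,ce=cv2.connectedComponentsWithStats(m)
for i in range(1,n):
    if st[i,4]<1500: continue
    u,v=ce[i]/4
    if not(200<u<400 and 180<v<270): continue
    cn=max(cv2.findContours((l==i).astype(np.uint8),0,1)[0],key=cv2.contourArea)
    r=cv2.minAreaRect(cn); 
    P=np.array([px2w(c,(q[0]+.5)/4-.5,(q[1]+.5)/4-.5,.070) for q in cv2.boxPoints(r)])
    e=P[1]-P[0];e2=P[2]-P[1]
    print(np.round([u,v],1),np.round(P.mean(0),4),'sides',np.linalg.norm(e).round(4),np.linalg.norm(e2).round(4),'ang',np.round(np.degrees(np.arctan2(e[1],e[0]))%90,1))
E
```

```text
[108 202 130] [ 27  69 130]
[108 197 133] [ 30  71 133]
[108 198 129] [ 29  70 129]
[358.4 212.4] [ 0.5192 -0.0599  0.07  ] sides 0.0569 0.056 ang 21.6
[234.8 214.3] [0.5241 0.3178 0.07  ] sides 0.0565 0.0563 ang 3.7
[307.  241.6] [0.4347 0.0989 0.07  ] sides 0.0547 0.0552 ang 88.4
```

View pics/carr.png

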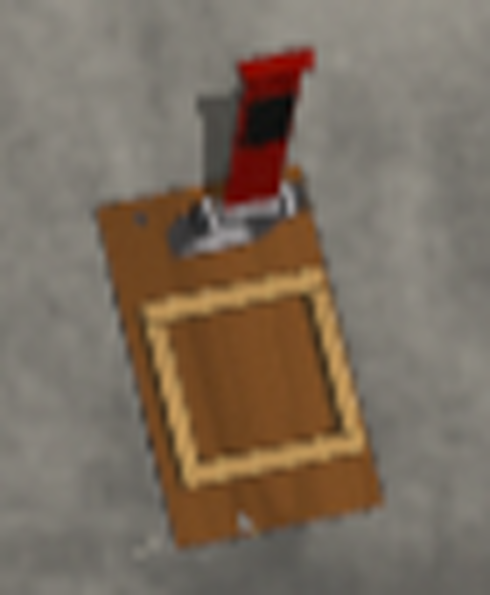

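View pics/boxes.png

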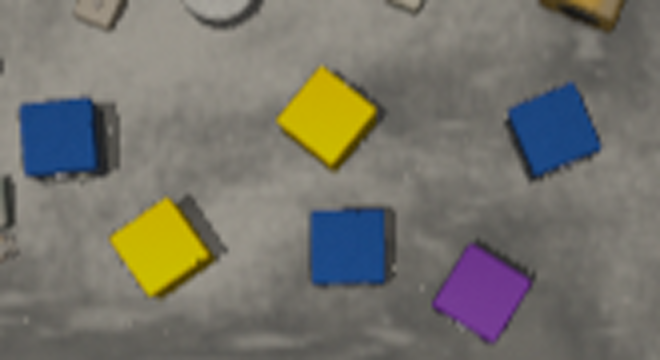

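```bash
python3 - <<'E'
from h import *
c=load('top0'); f=c['f']
big=cv2.resize(f,None,fx=4,fy=4,interpolation=cv2.INTER_CUBIC)
hsv=cv2.cvtColor(big,cv2.COLOR_RGB2HSV)
print(f[213,425],f[203,430], f[237,420])
def fit(m,z,name):
    n,l,st,ce=cv2.connectedComponentsWithStats(m); 
    best=None
    for i in range(1,n):
        if 395*4<ce[i][0]<465*4 and 165*4<ce[i][1]<255*4 and (best is None or st[i,4]>st[best,4]): best=i
    cn=max(cv2.findContours((l==best).astype(np.uint8),0,1)[0],key=cv2.contourArea)
    r=cv2.minAreaRect(cn)
    P=np.array([px2w(c,(q[0]+.5)/4-.5,(q[1]+.5)/4-.5,z) for q in cv2.boxPoints(r)])
    print(name,P.mean(0).round(4),np.linalg.norm(P[1]-P[0]).round(4),np.linalg.norm(P[2]-P[1]).round(4),np.degrees(np.arctan2(*(P[1]-P[0])[1::-1])).round(1)); print(P.round(3))
R,G,B=[big[:,:,i].astype(int) for i in range(3)]
fit(((R>150)&(R-B>50)&(G>100)).astype(np.uint8)*255,.024,'wall')
fit(((R-B>40)).astype(np.uint8)*255,.006,'base')
fit(((R-G>80)&(R>120)).astype(np.uint8)*255,.15,'strap')
s=load('scene0'); g=s['f']
cv2.imwrite('pics/sc.png',cv2.resize(g[255:375,325:445,::-1],None,fx=5,fy=5,interpolation=cv2.INTER_CUBIC))
E
```

```text
[113  69  32] [124  78  36] [117  73  33]
wall [ 0.4987 -0.2906  0.024 ] 0.085 0.0848 -79.7
[[ 0.533 -0.243  0.024]
 [ 0.548 -0.326  0.024]
 [ 0.464 -0.338  0.024]
 [ 0.449 -0.255  0.024]]
base [ 0.5376 -0.2863  0.006 ] 0.1101 0.2177 -83.0
[[ 0.639 -0.222  0.006]
 [ 0.653 -0.331  0.006]
 [ 0.436 -0.349  0.006]
 [ 0.423 -0.242  0.006]]
strap [ 0.6145 -0.2786  0.15  ] 0.0293 0.0073 -83.4
[[ 0.616 -0.264  0.15 ]
 [ 0.62  -0.293  0.15 ]
 [ 0.613 -0.293  0.15 ]
 [ 0.609 -0.264  0.15 ]]
```

View pics/sc.png

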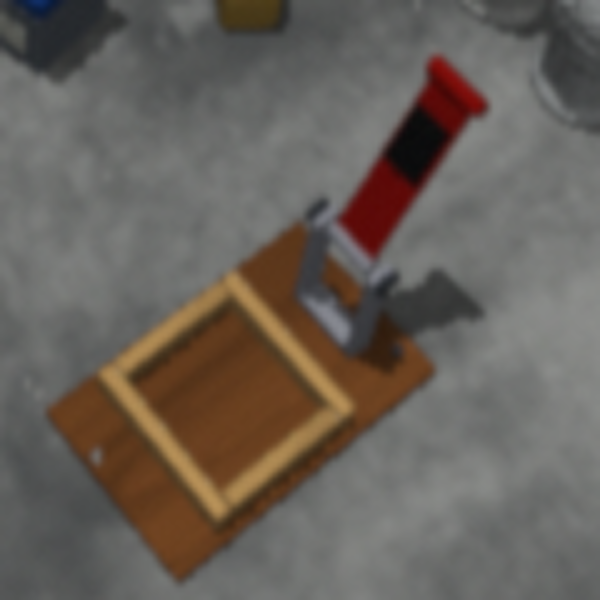

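```bash
cat > cfit.py <<'E'
from h import *
from scipy.optimize import least_squares
T=load('top0');S=load('scene0')
# model pts (x,y,z): wall outer corners: +x-side left(+y)...
def pw(a,b):return (a*.042,b*.042,.024)
obs=[(T,7,395,165,[((145,303),pw(1,1)),((322,266),pw(1,-1)),((366,448),pw(-1,-1)),((188,490),pw(-1,1)),
  ((178,549),(-.068,.048,.006)),((384,503),(-.068,-.048,.006)),((96,208),(.092,.048,.006))]),
 (S,5,325,255,[((232,272),pw(1,1)),((354,408),pw(1,-1)),((222,523),pw(-1,-1)),((100,373),pw(-1,1)),
  ((45,412),(-.068,.048,.006)),((180,583),(-.068,-.048,.006)),((436,370),(.092,-.048,.006))])]
def res(p):
    cs,sn=np.cos(p[2]),np.sin(p[2]);r=[]
    for c,k,u0,v0,l in obs:
        for (a,b),m in l:
            X=[p[0]+cs*m[0]-sn*m[1],p[1]+sn*m[0]+cs*m[1],m[2]]
            r+=list(w2px(c,X)-[(a+.5)/k-.5+u0,(b+.5)/k-.5+v0])
    return np.array(r)
s=least_squares(res,[.5,-.29,.2],loss='soft_l1')
print(s.x.round(4),np.degrees(s.x[2]));print(res(s.x).reshape(-1,2).round(2))
E
python3 cfit.py
```

```text
[ 0.5001 -0.2905  0.1845] 10.570513859369196
[[-0.71 -0.07]
 [ 0.05 -0.39]
 [ 0.42 -0.37]
 [-0.4  -0.7 ]
 [-0.03 -0.18]
 [ 0.27 -0.03]
 [-0.39 -0.48]
 [ 0.06 -0.29]
 [ 0.58  0.09]
 [-0.9   0.09]
 [-0.92  0.35]
 [-0.5   0.32]
 [-0.26  0.55]
 [ 0.43 -0.07]]
```

```bash
cat >> h.py <<'E'
from scipy.spatial.transform import Rotation as Ro
def yawof(q):
    Y=Ro.from_quat(q).as_matrix()[:,1]; return np.degrees(np.arctan2(Y[1],Y[0]))
def plan(p,yaw,tgt,tyaw=None,step=.0405,grip=8.5,n=None):
    """rows from p,yaw(tool y axis world deg) to tgt; tyaw mod 180"""
    p=np.array(p,float);d=np.array(tgt)-p
    dy=0 if tyaw is None else (tyaw-yaw+90)%180-90
    if n is None: n=int(np.ceil(max(np.linalg.norm(d)/step,abs(dy)/7.0,1)))
    out=[];pos=p.copy();a=yaw
    for i in range(n):
        w=p+d*(i+1)/n-pos
        ty=np.array([np.cos(np.radians(a)),np.sin(np.radians(a)),0]);tz=np.array([0,0,-1.]);tx=np.cross(ty,tz)
        r=np.round([100*w@tx,100*w@ty,100*w@tz,-dy/n],2)
        pos=pos+(tx*r[0]+ty*r[1]+tz*r[2])/100;a-=r[3]
        out.append([grip]+[float(x) for x in r])
    print(n,'rows:',str(out).replace(' ',''),'end',pos.round(4),round(a,1));return pos,a
def cur():
    s=env.state();return s['tool_pos'],yawof(s['eef_rot'])
E
python3 - <<'E'
from h import *
S=load('scene0')
for X in((.5192,-.0599,.07),(.5241,.3178,.07),(.4347,.0989,.07)): print(w2px(S,X).round(1))
T=load('top0')
for u,v in((190,232),(222,230),(207,231)): print(px2w(T,u,v,.025).round(3))
p,a=cur();print(p,a)
p,a=plan(p,a,(.524,.318,.17),93.7)
plan(p,a,(.524,.318,.05),93.7)
E
```

```text
[330.6 243.8]
[276.6 154.8]
[276.5 212.8]
[0.477 0.466 0.025]
[0.481 0.365 0.025]
[0.479 0.412 0.025]
[0.19085259 0.5417873  0.24732448] 70.58688755610045
11 rows: [[8.5,-3.53,-0.91,0.7,-2.1],[8.5,-3.5,-1.04,0.71,-2.1],[8.5,-3.46,-1.17,0.7,-2.1],[8.5,-3.41,-1.3,0.7,-2.1],[8.5,-3.36,-1.41,0.7,-2.1],[8.5,-3.31,-1.54,0.71,-2.1],[8.5,-3.24,-1.67,0.7,-2.1],[8.5,-3.19,-1.77,0.7,-2.1],[8.5,-3.12,-1.9,0.71,-2.1],[8.5,-3.04,-2.01,0.7,-2.1],[8.5,-2.98,-2.11,0.7,-2.1]] end [0.524 0.318 0.17 ] 93.7
3 rows: [[8.5,0.0,-0.0,4.0,-0.0],[8.5,0.0,-0.0,4.0,-0.0],[8.5,0.0,-0.0,4.0,-0.0]] end [0.524 0.318 0.05 ] 93.7
```

The box positions project correctly into the scene view, so I'll move to the left box.

Call:
servo_tool:
  increments:
    - [[8.5,-3.5,-0.9,0.7,-2.1],[8.5,-3.5,-1.0,0.7,-2.1],[8.5,-3.5,-1.2,0.7,-2.1],[8.5,-3.4,-1.3,0.7,-2.1],[8.5,-3.4,-1.4,0.7,-2.1],[8.5,-3.3,-1.5,0.7,-2.1],[8.5,-3.2,-1.7,0.7,-2.1],[8.5,-3.2,-1.8,0.7,-2.1],[8.5,-3.1,-1.9,0.7,-2.1],[8.5,-3.0,-2.0,0.7,-2.1],[8.5,-3.0,-2.1,0.7,-2.1],[8.5,0,0,0,0]]
  newtons: 60

```text
clock: 1.15
tool_pos: [0.5284, 0.3141, 0.1694]
eef_rot: [-0.03, 1.0, -0.002, 0.0]
ft_force: [0.3, -0.4, 0.0]
opening: 0.993
```

```bash
python3 - <<'E'
from h import *
p,a=cur();print(p,a,env.state()['ft_force'])
snap('wrist','wA')
p,a=plan(p,a,(.524,.318,.05),93.7)
E
```

```text
[0.52844849 0.31409296 0.16935217] 93.39830718365582 [ 0.34721994 -0.43834809  0.00437745]
3 rows: [[8.5,0.14,0.14,3.98,-0.1],[8.5,0.14,0.14,3.98,-0.1],[8.5,0.14,0.14,3.98,-0.1]] end [0.524 0.318 0.05 ] 93.7
```

View pics/wA.png

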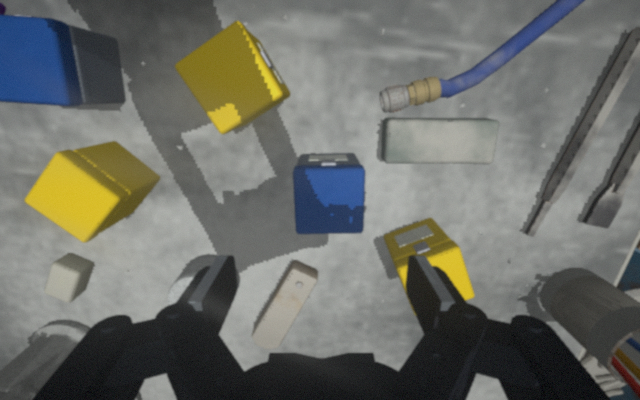

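Call:
servo_tool:
  increments:
    - [[8.5,0.15,0.1,4.0,-0.1],[8.5,0.15,0.15,4.0,-0.1],[8.5,0.1,0.15,4.0,-0.1],[8.5,0,0,0,0],[5.0,0,0,0,0],[5.0,0,0,0,0],[5.0,0,0,0,0],[5.0,0,0,0,0],[5.0,0,0,0,0],[5.0,0,0,-1.0,0],[5.0,0,0,-2.0,0],[5.0,0,0,0,0]]
  newtons: 60

```text
clock: 2.2
tool_pos: [0.5214, 0.3237, 0.0846]
eef_rot: [-0.035, 0.999, 0.001, 0.002]
ft_force: [1.9, 0.6, -6.3]
opening: 0.646
```

```bash
python3 - <<'E'
from h import *
p,a=cur();s=env.state();print(p,a,s['ft_force'],s['moment'],s['opening']*85)
E
```

```text
[0.52138101 0.32373045 0.08463355] 93.98829335194641 [ 1.90655171  0.62145018 -6.30284507] [ 0.13667935 -0.19982375  0.02790963] 54.89719304466491
```

Call:
servo_tool:
  increments:
    - [[5.0,0,0,0,0],[5.0,0,0,0,0],[5.0,0,0,0,0]]

```text
clock: 2.45
tool_pos: [0.5184, 0.3221, 0.0797]
eef_rot: [-0.035, 0.999, -0.001, -0.001]
ft_force: [-0.1, 0.0, -8.3]
opening: 0.645
```

```bash
python3 - <<'E'
from h import *
p,a=cur();s=env.state();print(p,a,s['ft_force'],s['moment'],s['opening']*85)
snap('wrist','wA2')
E
```

```text
[0.51844057 0.32208503 0.07969705] 93.98666925225615 [-0.10815373  0.04633609 -8.2878062 ] [-0.01267474  0.03065423  0.0161101 ] 54.83945012553887
```

View pics/wA2.png

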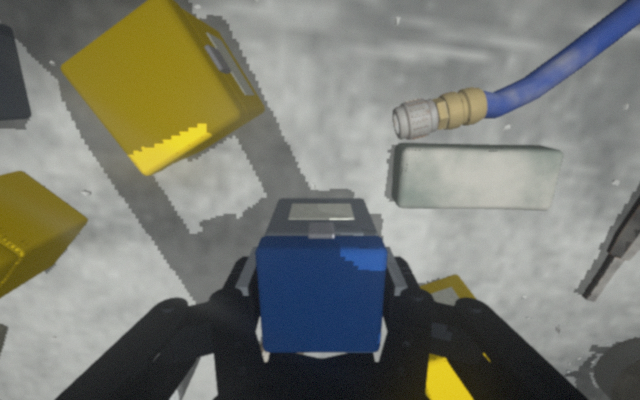

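```bash
python3 - <<'E'
from h import *
c=load('wA2'); s=env.state();p,a=cur();print(p,a,s['ft_force'])
f=c['f'];hsv=cv2.cvtColor(f,cv2.COLOR_RGB2HSV)
m=cv2.inRange(hsv,(100,140,30),(125,255,255));m[:190]=0;m[:,:200]=0;m[:,420:]=0
cn=max(cv2.findContours(m,0,1)[0],key=cv2.contourArea)
ap=cv2.approxPolyDP(cn,8,True)[:,0];print(ap.tolist())
for z in(.098,.1): 
  for q in ap: print(z,px2w(c,*map(float,q),z).round(4))
cv2.imwrite('pics/wA2c.png',cv2.resize(f[180:370,220:420,::-1],None,fx=3,fy=3))
p2,a2=plan(p,a,(.51,.25,.18),97)
plan(p2,a2,(.50,-.29,.18),100.6)
E
```

```text
[0.51847189 0.32208676 0.0796209 ] 93.98719888383994 [-0.7000524  -0.08370865 -8.22119098]
[[259, 246], [267, 350], [377, 348], [383, 247], [349, 237]]
0.098 [0.4947 0.297  0.098 ]
0.098 [0.5475 0.3009 0.098 ]
0.098 [0.5428 0.3509 0.098 ]
0.098 [0.4916 0.3467 0.098 ]
0.098 [0.4881 0.3326 0.098 ]
0.1 [0.4936 0.2974 0.1   ]
0.1 [0.5455 0.3012 0.1   ]
0.1 [0.5408 0.3503 0.1   ]
0.1 [0.4906 0.3461 0.1   ]
0.1 [0.4872 0.3323 0.1   ]
4 rows: [[8.5,0.34,-1.78,-2.51,-0.75],[8.5,0.36,-1.78,-2.51,-0.75],[8.5,0.38,-1.78,-2.51,-0.75],[8.5,0.41,-1.76,-2.51,-0.75]] end [0.51 0.25 0.18] 97.0
14 rows: [[8.5,0.54,-3.82,0.0,-0.26],[8.5,0.56,-3.82,0.0,-0.26],[8.5,0.57,-3.81,0.0,-0.26],[8.5,0.59,-3.82,0.0,-0.26],[8.5,0.61,-3.8,0.0,-0.26],[8.5,0.63,-3.81,0.0,-0.26],[8.5,0.64,-3.81,0.0,-0.26],[8.5,0.66,-3.8,0.0,-0.26],[8.5,0.68,-3.79,0.0,-0.26],[8.5,0.7,-3.8,0.0,-0.26],[8.5,0.71,-3.79,0.0,-0.26],[8.5,0.73,-3.79,0.0,-0.26],[8.5,0.75,-3.78,0.0,-0.26],[8.5,0.76,-3.79,0.0,-0.26]] end [ 0.5  -0.29  0.18] 100.6
```

View pics/wA2c.png

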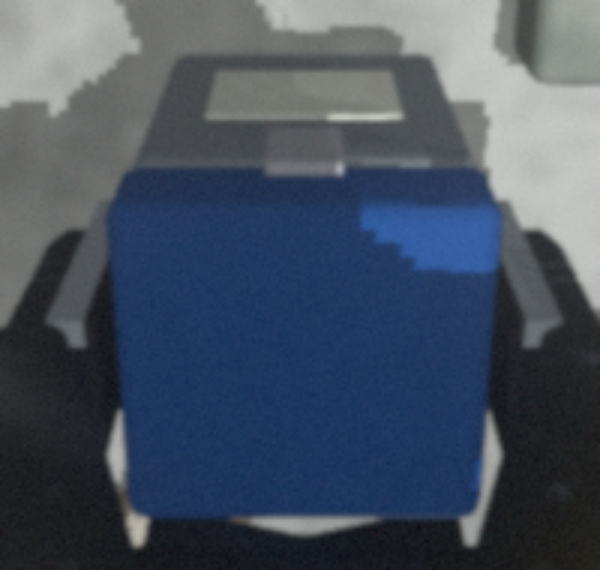

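```bash
python3 - <<'E'
from h import *
c=load('wA2')
P=[px2w(c,u/3+220,v/3+180,.0997) for u,v in((112,203),(498,206),(478,515),(130,512))]
P=np.array(P);print(P.round(4),P.mean(0).round(4))
print([np.linalg.norm(P[i]-P[i-1]).round(4) for i in range(4)])
for i in range(4): d=P[i]-P[i-1]; print(np.degrees(np.arctan2(d[1],d[0])).round(1))
E
```

```text
[[0.4945 0.2967 0.0997]
 [0.4914 0.3475 0.0997]
 [0.5431 0.3517 0.0997]
 [0.5463 0.2995 0.0997]] [0.5188 0.3238 0.0997]
[np.float64(0.0518), np.float64(0.0509), np.float64(0.0519), np.float64(0.0523)]
-176.9
93.6
4.6
-86.5
```

The wrist force is about −8.3 N, or 0.84 kg. That makes this the full box, so I'll carry it to the carrier.

Call:
servo_tool:
  increments:
    - [[5.0,0.3,-1.8,-2.5,-0.7],[5.0,0.4,-1.8,-2.5,-0.7],[5.0,0.4,-1.8,-2.5,-0.7],[5.0,0.4,-1.8,-2.5,-0.7],[5.0,0.5,-3.5,0,-0.3],[5.0,0.6,-3.5,0,-0.3],[5.0,0.6,-3.5,0,-0.3],[5.0,0.6,-3.5,0,-0.3],[5.0,0.6,-3.5,0,-0.3],[5.0,0.6,-3.5,0,-0.3],[5.0,0.6,-3.5,0,-0.3],[5.0,0.6,-3.5,0,-0.3]]

```text
clock: 3.5
tool_pos: [0.5017, -0.0357, 0.1804]
eef_rot: [-0.08, 0.997, 0.0, -0.001]
ft_force: [0.2, 0.9, -7.9]
opening: 0.646
```

```bash
python3 - <<'E'
from h import *
p,a=cur();s=env.state();print(p,a,s['ft_force'],s['opening'])
p2,a2=plan(p,a,(.499,-.288,.15),100.6,step=.035,grip=5)
E
```

```text
[ 0.50167805 -0.03568929  0.18041378] 99.20710435447566 [ 0.22733289  0.92740769 -7.85102621] 0.6462651476991267
8 rows: [[5,0.54,-3.11,0.38,-0.17],[5,0.54,-3.1,0.38,-0.17],[5,0.56,-3.11,0.38,-0.17],[5,0.57,-3.1,0.38,-0.17],[5,0.57,-3.1,0.38,-0.17],[5,0.58,-3.1,0.38,-0.17],[5,0.6,-3.1,0.38,-0.17],[5,0.6,-3.1,0.38,-0.17]] end [ 0.499 -0.288  0.15 ] 100.6
```

Call:
servo_tool:
  increments:
    - [[5.0,0.5,-3.1,0.4,-0.2],[5.0,0.5,-3.1,0.4,-0.2],[5.0,0.6,-3.1,0.4,-0.2],[5.0,0.6,-3.1,0.4,-0.2],[5.0,0.6,-3.1,0.4,-0.2],[5.0,0.6,-3.1,0.4,-0.2],[5.0,0.6,-3.1,0.4,-0.1],[5.0,0.6,-3.1,0.4,-0.1],[5.0,0,0,0,0],[5.0,0,0,0,0]]

```text
clock: 4.33
tool_pos: [0.4991, -0.2881, 0.148]
eef_rot: [-0.091, 0.996, 0.001, -0.001]
ft_force: [-0.9, 0.7, -7.7]
opening: 0.645
```

```bash
python3 - <<'E'
from h import *
p,a=cur();s=env.state();print(p,a,s['ft_force'],s['opening'])
c=snap('wrist','w3');d=snap('scene','s3');snap('top','t3')
cv2.imwrite('pics/s3c.png',cv2.resize(d['frame'][220:380,300:460,::-1],None,fx=3.75,fy=3.75,interpolation=cv2.INTER_CUBIC))
E
```

```text
[ 0.49911379 -0.28808508  0.14798724] 100.39055500043538 [-0.94758609  0.68751205 -7.67416952] 0.6447902839287423
```

View pics/w3.png

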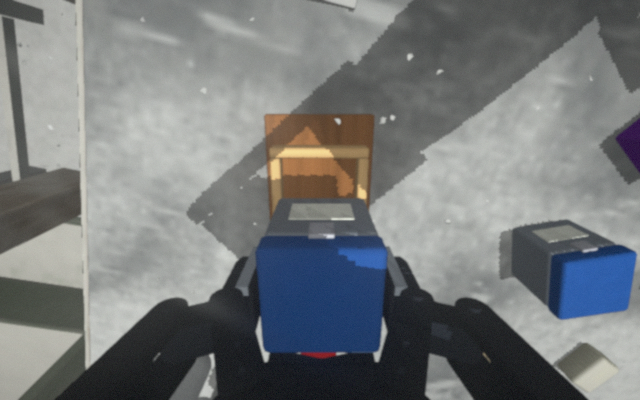

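View pics/s3c.png

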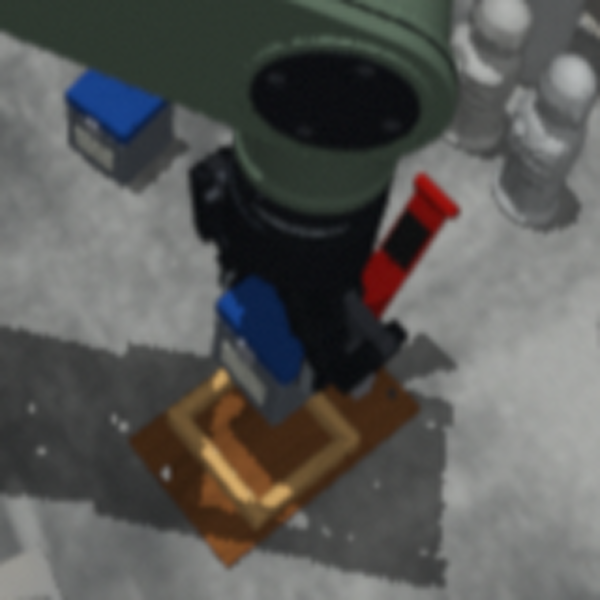

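View pics/t3.png

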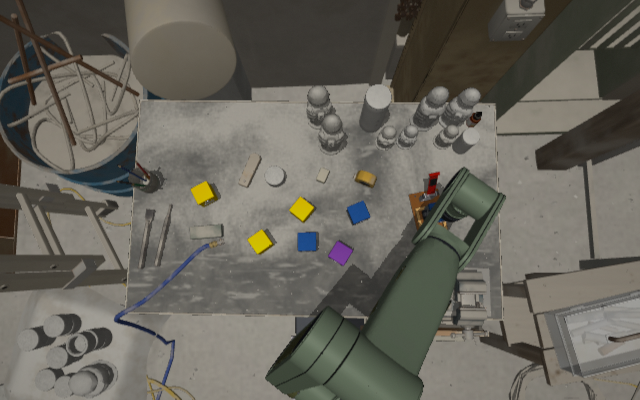

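```bash
python3 - <<'E'
from h import *
c=load('w3');f=c['f']
cv2.imwrite('pics/w3c.png',cv2.resize(f[105:255,245:400,::-1],None,fx=5,fy=4*5/4,interpolation=cv2.INTER_CUBIC)[:,:780])
E
```

```text
(no output)
```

View pics/w3c.png

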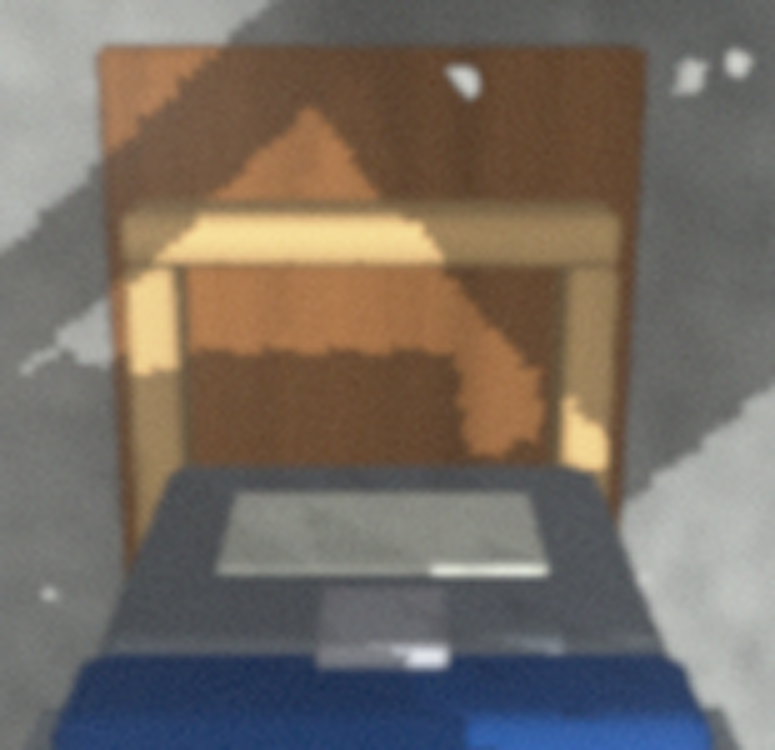

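```bash
python3 - <<'E'
from h import *
from scipy.optimize import least_squares
c=load('w3')
U=lambda a,b:np.array([(a+.5)/5-.5+245,(b+.5)/5-.5+105])
def pw(a,b,h=.042):return (a*h,b*h,.024)
def tr(p,m,z=0):
    cs,sn=np.cos(p[2]),np.sin(p[2]);return [p[0]+cs*m[0]-sn*m[1],p[1]+sn*m[0]+cs*m[1],m[2]+z]
# image left = -y ? world: check
C=[((128,212),pw(-1,-1)),((615,212),pw(-1,1)),((180,265),pw(-1,-1,.033)),((563,265),pw(-1,1,.033)),((98,48),(-.068,-.048,.006)),((643,48),(-.068,.048,.006))]
r=lambda p:np.concatenate([w2px(c,tr(p,m))-U(*o) for o,m in C])
s=least_squares(r,[.5,-.29,.18]);print('carrier',s.x.round(4),np.degrees(s.x[2]).round(2));print(r(s.x).reshape(-1,2).round(2).tolist())
B=[((178,470),(-.028,-.028,0)),((599,470),(-.028,.028,0))]
B2=B+[((58,728),(-.028,-.028,.07)),((712,728),(-.028,.028,.07))]
for BB in(B,B2):
  rb=lambda q:np.concatenate([w2px(c,tr([q[0],q[1],q[3]],m,q[2]))-U(*o) for o,m in BB])
  b=least_squares(rb,[.5,-.29,.1,.18]);print('box',b.x.round(4),np.degrees(b.x[3]).round(2),rb(b.x).reshape(-1,2).round(2).tolist())
E
```

```text
carrier [ 0.4992 -0.2882  0.1825] 10.45
[[-1.85, 0.34], [1.68, 0.26], [-0.96, 0.43], [0.85, 0.37], [-1.08, -0.45], [1.37, -0.52]]
box [ 0.5088 -0.2838  0.0851  0.1815] 10.4 [[0.0, 0.0], [-0.0, 0.0]]
box [ 0.5075 -0.2846  0.0885  0.1813] 10.39 [[-1.49, -0.4], [0.09, -0.38], [1.02, 0.25], [-0.1, 0.26]]
```

```bash
python3 - <<'E'
from h import *
c=load('w3')
U=lambda a,b:np.array([(a+.5)/5-.5+245,(b+.5)/5-.5+105])
for z in(.094,.098,.1):
  L=px2w(c,*U(178,470),z);R=px2w(c,*U(599,470),z);L2=px2w(c,*U(58,728),z+.07);R2=px2w(c,*U(712,728),z+.07)
  ax=np.array([np.cos(.1835),np.sin(.1835),0])
  print(z,((L+R)/2+.028*ax).round(4),np.linalg.norm(L-R).round(4),((L2+R2)/2+.028*ax).round(4),np.linalg.norm(L2-R2).round(4))
L=px2w(c,*U(128,212),.024);R=px2w(c,*U(615,212),.024);print(((L+R)/2+.042*ax).round(4))
L=px2w(c,*U(178,265),.024);R=px2w(c,*U(565,265),.024);print(((L+R)/2+.033*ax).round(4))
S=load('s3')
for z in (.094,.098):
  for dx in(0,.003,.006):
    p=np.array([.499,-.287,0])+ax*dx;ay=np.array([-ax[1],ax[0],0])
    for m in((-1,-1),(-1,1),(1,-1)):
        X=p+ax*.028*m[0]+ay*.028*m[1]+[0,0,z];print(z,dx,m,((w2px(S,X)-[300,220]+.5)*3.75-.5).round(1))
E
```

```text
0.094 [ 0.5058 -0.2844  0.094 ] 0.0534 [ 0.5044 -0.2853  0.164 ] 0.0538
0.098 [ 0.5045 -0.2847  0.098 ] 0.0522 [ 0.5023 -0.2857  0.168 ] 0.0518
0.1 [ 0.5038 -0.2848  0.1   ] 0.0516 [ 0.5012 -0.2859  0.17  ] 0.0509
[ 0.4989 -0.2882  0.024 ]
[ 0.4988 -0.2882  0.024 ]
0.094 0 (-1, -1) [263.6 439.2]
0.094 0 (-1, 1) [198.5 363. ]
0.094 0 (1, -1) [337.5 380.5]
0.094 0.003 (-1, -1) [267.7 436. ]
0.094 0.003 (-1, 1) [202.5 360. ]
0.094 0.003 (1, -1) [341.3 377.5]
0.094 0.006 (-1, -1) [271.7 432.8]
0.094 0.006 (-1, 1) [206.4 357. ]
0.094 0.006 (1, -1) [345.1 374.4]
0.098 0 (-1, -1) [264.2 436.4]
0.098 0 (-1, 1) [198.8 360.1]
0.098 0 (1, -1) [338.3 377.6]
0.098 0.003 (-1, -1) [268.3 433.2]
0.098 0.003 (-1, 1) [202.8 357. ]
0.098 0.003 (1, -1) [342.2 374.5]
0.098 0.006 (-1, -1) [272.4 430. ]
0.098 0.006 (-1, 1) [206.8 354. ]
0.098 0.006 (1, -1) [346.  371.5]
```

```bash
python3 - <<'E'
from h import *
f=load('s3')['f']
cv2.imwrite('pics/s3d.png',cv2.resize(f[290:340,350:400,::-1],None,fx=12,fy=12,interpolation=cv2.INTER_CUBIC))
E
```

```text
(no output)
```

View pics/s3d.png

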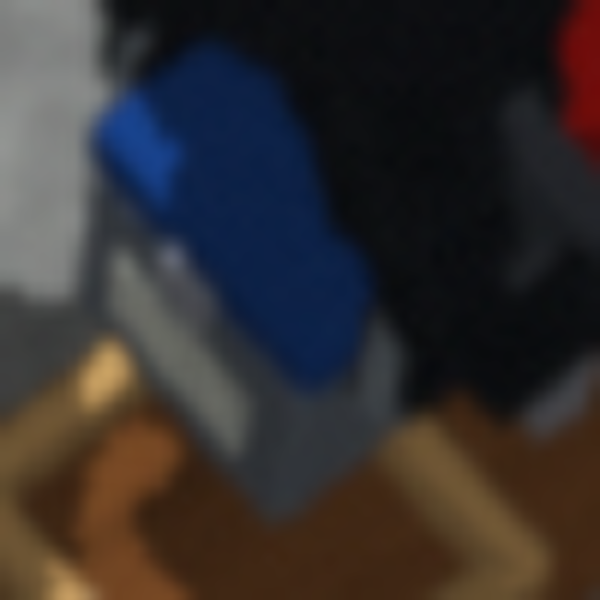

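Call:
servo_tool:
  increments:
    - [[5.0,0.55,-0.3,0,0],[5.0,0,0,2.2,0],[5.0,0,0,2.2,0],[5.0,0,0,2.0,0],[5.0,0,0,0,0],[5.0,0,0,0,0]]

```text
clock: 4.98
tool_pos: [0.4938, -0.2887, 0.084]
eef_rot: [-0.093, 0.996, 0.001, -0.002]
ft_force: [1.0, -0.8, -7.8]
opening: 0.648
```

```bash
python3 - <<'E'
from h import *
p,a=cur();s=env.state();print(p,a,s['ft_force'],s['opening'])
f=snap('wrist','w4')['frame'];d=snap('scene','s4')['frame']
cv2.imwrite('pics/w4c.png',cv2.resize(f[105:260,240:400,::-1],None,fx=5,fy=5*.77,interpolation=cv2.INTER_CUBIC))
cv2.imwrite('pics/s4d.png',cv2.resize(d[280:370,330:420,::-1],None,fx=6.6,fy=6.6,interpolation=cv2.INTER_CUBIC))
E
```

```text
[ 0.49381772 -0.28874246  0.08402919] 100.6559677182991 [ 1.00498666 -0.83902097 -7.79892836] 0.6480893818528335
```

View pics/w4c.png

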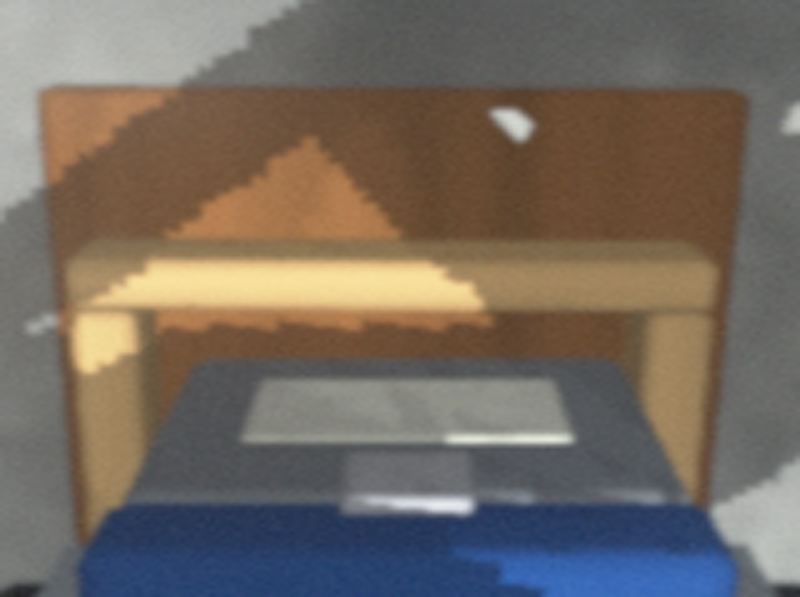

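View pics/s4d.png

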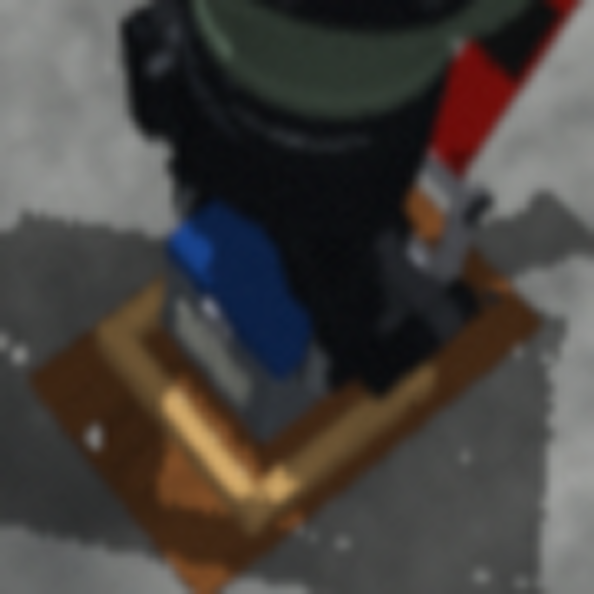

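```bash
python3 - <<'E'
from h import *
c=load('w4')
U=lambda a,b:np.array([a/5+240,b/(5*.77)+105])
ax=np.array([np.cos(.1835),np.sin(.1835),0]);ay=np.array([-ax[1],ax[0],0])
for z in(.030,.034):
  L=px2w(c,*U(193,361),z);R=px2w(c,*U(630,361),z);m=(L+R)/2+.028*ax;print('box',m.round(4),np.linalg.norm(L-R).round(4))
  L=px2w(c,*U(153,311),.024);R=px2w(c,*U(642,311),.024);k=(L+R)/2+.033*ax;print('pocket',k.round(4),np.linalg.norm(L-R).round(4),'rel x,y',((m-k)@ax).round(4),((m-k)@ay).round(4))
s=load('s4')
for z in(.030,.034): 
  for v in (440,446):print('scene corner',px2w(s,(268)/6.6+330-.5,v/6.6+280-.5,z).round(4)+.028*ax+.028*ay)
E
```

```text
box [ 0.5005 -0.2851  0.03  ] 0.0554
pocket [ 0.4991 -0.2872  0.024 ] 0.0632 rel x,y 0.0018 0.0018
box [ 0.4992 -0.2854  0.034 ] 0.0542
pocket [ 0.4991 -0.2872  0.024 ] 0.0632 rel x,y 0.0005 0.0018
scene corner [ 0.5061207  -0.28596088  0.03      ]
scene corner [ 0.5050207  -0.28766088  0.03      ]
scene corner [ 0.5050207  -0.28706088  0.034     ]
scene corner [ 0.5040207  -0.28876088  0.034     ]
```

Call:
servo_tool:
  increments:
    - [[5.0,0.2,-0.25,0,0],[5.0,0,0,0,0],[5.0,0,0,0.6,0],[5.0,0,0,0.6,0],[5.0,0,0,0.6,0],[5.0,0,0,0.5,0],[5.0,0,0,0,0],[5.0,0,0,0,0]]

```text
clock: 5.75
tool_pos: [0.4934, -0.2931, 0.0617]
eef_rot: [-0.092, 0.996, 0.0, -0.0]
ft_force: [0.1, 0.1, -8.0]
opening: 0.648
```

```bash
python3 - <<'E'
from h import *
p,a=cur();s=env.state();print(p,a,s['ft_force'],s['moment'],s['opening'])
f=snap('wrist','w5')['frame']
cv2.imwrite('pics/w5c.png',cv2.resize(f[105:260,240:400,::-1],None,fx=5,fy=5*.77,interpolation=cv2.INTER_CUBIC))
E
```

```text
[ 0.49343962 -0.29309086  0.06170504] 100.583844681471 [ 0.05058469  0.08200506 -7.99096463] [ 0.00188747  0.02537489 -0.00985367] 0.647544244846196
```

View pics/w5c.png

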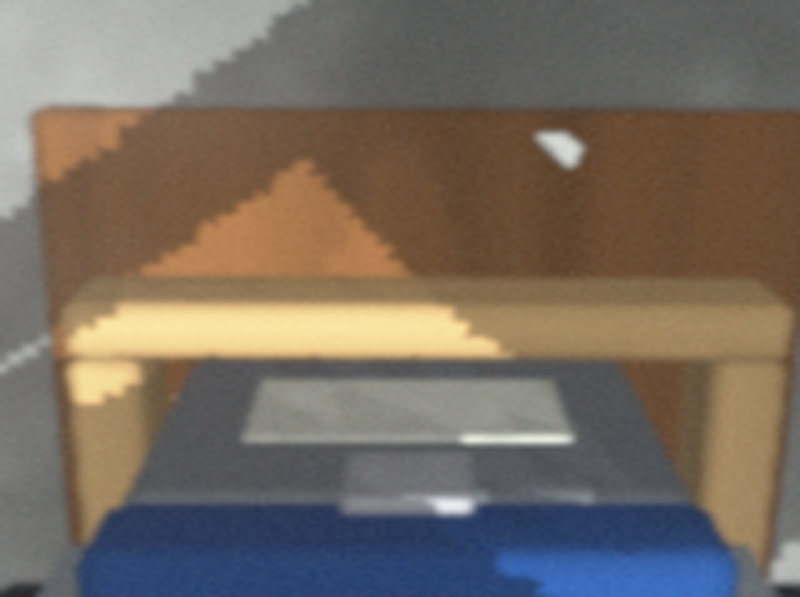

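Call:
servo_tool:
  increments:
    - [[5.0,0,0.1,0.2,0],[5.0,0,0,0.2,0],[5.0,0,0,0.1,0],[5.0,0,0,0,0],[5.0,0,0,0,0]]

```text
clock: 6.22
tool_pos: [0.4937, -0.293, 0.061]
eef_rot: [-0.092, 0.996, -0.0, -0.0]
ft_force: [-8.5, 3.3, 14.4]
opening: 0.645
```

```bash
python3 - <<'E'
from h import *
p,a=cur();s=env.state();print(p,a,s['ft_force'],s['moment'],s['opening'])
f=snap('wrist','w6')['frame'];d=snap('scene','s6')['frame']
cv2.imwrite('pics/w6c.png',f[:,:,::-1])
cv2.imwrite('pics/s6d.png',cv2.resize(d[280:370,330:420,::-1],None,fx=6.6,fy=6.6,interpolation=cv2.INTER_CUBIC))
E
```

```text
[ 0.49369457 -0.29298267  0.06099205] 100.60333095359843 [-8.46661246  3.32729498 14.4366352 ] [0.92968486 1.20603667 0.0631246 ] 0.6450689069570654
```

View pics/w6c.png

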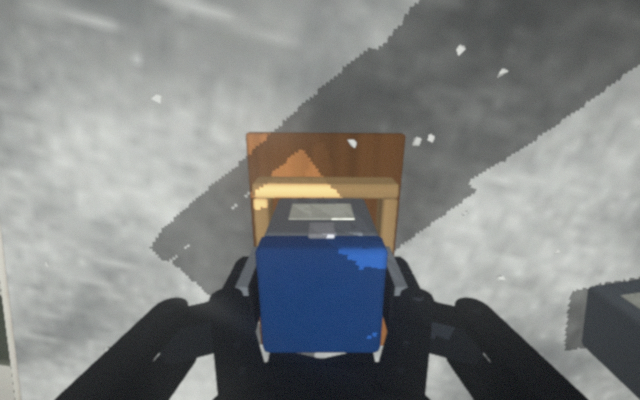

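View pics/s6d.png

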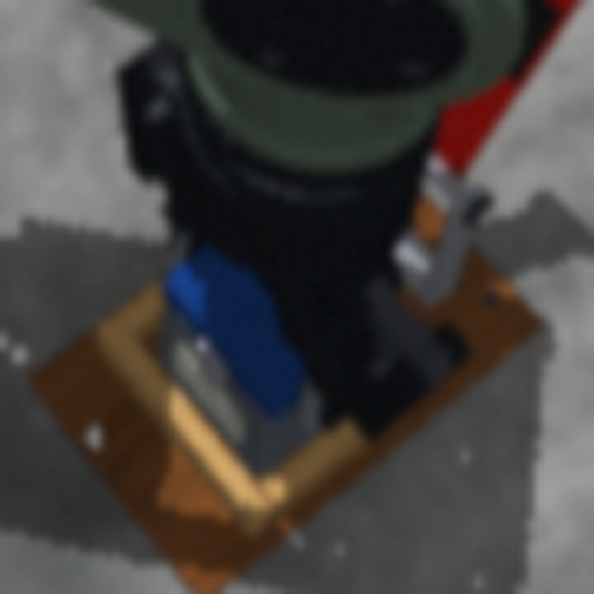

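```bash
python3 - <<'E'
from h import *
f=load('w6')['f']
cv2.imwrite('pics/w6c.png',cv2.resize(f[120:260,240:410,::-1],None,fx=4.7,fy=4.2,interpolation=cv2.INTER_CUBIC))
c=load('w6');ax=np.array([np.cos(.1835),np.sin(.1835),0]);ay=np.array([-ax[1],ax[0],0])
k=np.array([.499,-.2877,0])
for z in(.006,.009,.012):
  for m in((-.028,-.028,z),(-.028,.028,z)): print(z,[((w2px(c,k+ax*(m[0]+dx)+ay*m[1]+[0,0,z])-[240,120])*[4.7,4.2]).round(0).tolist() for dx in(0,.002,.004)])
E
```

```text
0.006 [[195.0, 321.0], [195.0, 333.0], [196.0, 346.0]]
0.006 [[609.0, 322.0], [608.0, 334.0], [607.0, 346.0]]
0.009 [[192.0, 327.0], [193.0, 340.0], [193.0, 352.0]]
0.009 [[612.0, 328.0], [611.0, 341.0], [611.0, 353.0]]
0.012 [[189.0, 334.0], [190.0, 346.0], [190.0, 359.0]]
0.012 [[616.0, 335.0], [615.0, 347.0], [614.0, 360.0]]
```

View pics/w6c.png

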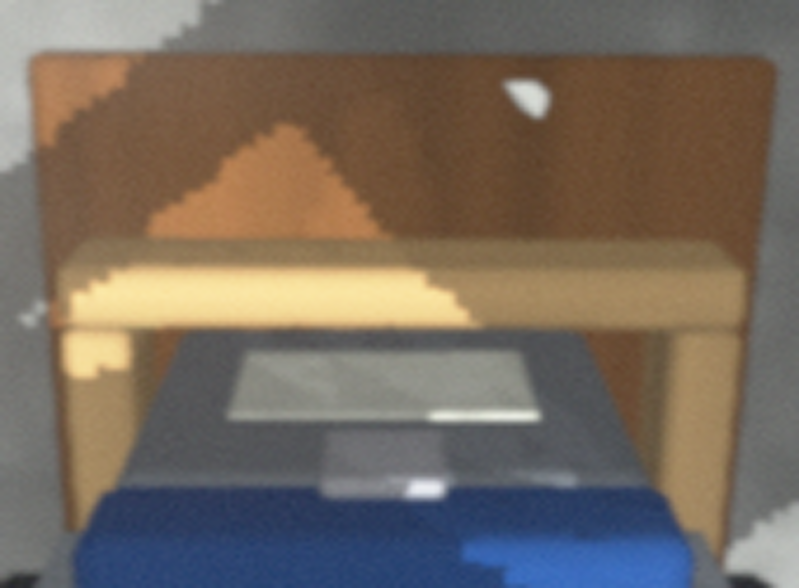

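The box's bottom edge is at the pocket floor, so the upward force is floor contact. I'll ease off and let go.

Call:
servo_tool:
  increments:
    - [[5.0,0,0,-0.3,0],[5.0,0,0,0,0],[7.2,0,0,0,0],[7.2,0,0,0,0],[7.2,0,0,0,0],[7.2,0,0,-0.5,0],[7.2,0,0,-3.0,0],[7.2,0,0,-3.5,0],[7.2,0,0,-3.5,0],[7.2,0,0,-2.0,0],[7.2,0,0,0,0],[7.2,0,0,0,0]]

```text
clock: 7.32
tool_pos: [0.4947, -0.2933, 0.1879]
eef_rot: [-0.092, 0.996, -0.002, 0.002]
ft_force: [-0.7, 0.2, 0.1]
opening: 0.843
```

```bash
python3 - <<'E'
from h import *
p,a=cur();s=env.state();print(p,a,s['ft_force'],s['opening'])
f=snap('wrist','w7')['frame'];d=snap('scene','s7')['frame']
cv2.imwrite('pics/s7d.png',cv2.resize(d[240:370,330:460,::-1],None,fx=4.6,fy=4.6,interpolation=cv2.INTER_CUBIC))
E
```

```text
[ 0.49473555 -0.29328235  0.18791627] 100.59154465141837 [-0.66513387  0.19074513  0.05725046] 0.8429351182587713
```

View pics/w7.png

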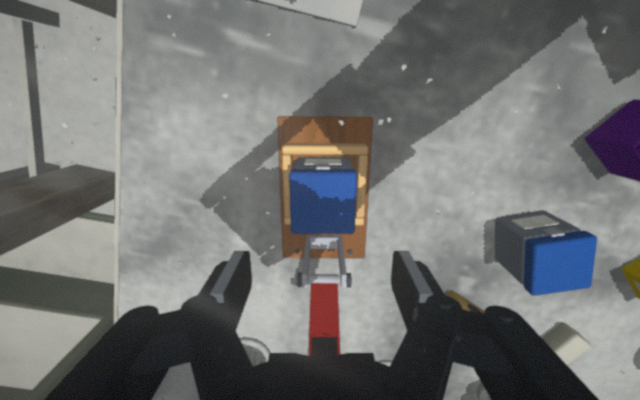

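View pics/s7d.png

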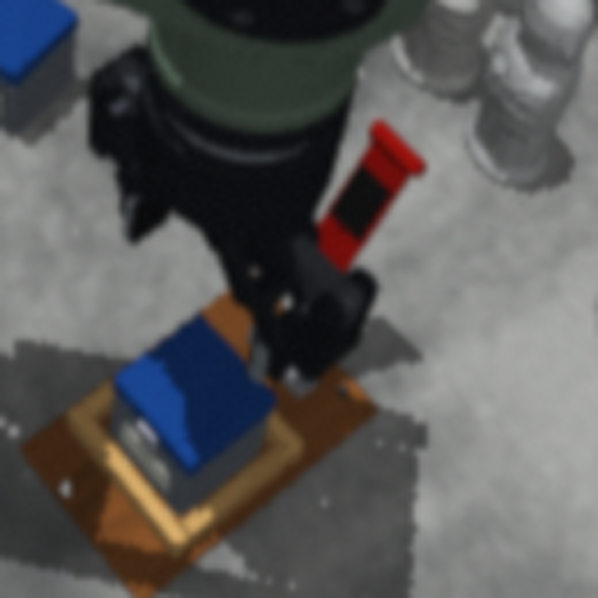

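```bash
python3 - <<'E'
from h import *
from scipy.optimize import least_squares
T=load('t3');T0=load('top0');S=load('s7')
for u,v in((387,150),(408,145),(430,125),(437,118),(449,145),(466,152)): print((u,v),px2w(T0,u,v,.0).round(3),px2w(T0,u,v,.15).round(3))
ax=np.array([np.cos(.1845),np.sin(.1845),0]);ay=np.array([-ax[1],ax[0],0]);k=np.array([.5,-.2905,0])
# lid corners scene
for u,v in((115,380),(200,315),(275,400),(190,472)):
    X=px2w(S,u/4.6+330-.5,v/4.6+240-.5,.076);d=X-k;print('lid',(d@ax).round(4),(d@ay).round(4))
# strap tip: scene crop bar ends (380,133),(415,165)
bar_s=[(380,132),(416,166)]; bs=[(u/4.6+330-.5,v/4.6+240-.5) for u,v in bar_s]
bt=[((242+.5)/7-.5+395,(68+.5)/7-.5+165),((310+.5)/7-.5+395,(58+.5)/7-.5+165)]
for th in(1.9,2.0,2.1,2.2,2.3,2.4):
    P=[k+ax*(.068-.103*np.cos(th))+ay*y+[0,0,.083+.103*np.sin(th)] for y in(.015,-.015)]
    print(th,[w2px(S,p).round(1).tolist() for p in P],np.round(bs,1).tolist(),[w2px(T0,p).round(1).tolist() for p in P],np.round(bt,1).tolist())
p,a=cur();print(p,a)
E
```

```text
(387, 150) [ 0.729 -0.168  0.   ] [ 0.69  -0.145  0.15 ]
(408, 145) [ 0.744 -0.237  0.   ] [ 0.703 -0.207  0.15 ]
(430, 125) [ 0.809 -0.312  0.   ] [ 0.761 -0.275  0.15 ]
(437, 118) [ 0.831 -0.336  0.   ] [ 0.782 -0.297  0.15 ]
(449, 145) [ 0.739 -0.369  0.   ] [ 0.699 -0.327  0.15 ]
(466, 152) [ 0.714 -0.423  0.   ] [ 0.677 -0.375  0.15 ]
lid -0.0274 0.0248
lid 0.0267 0.0249
lid 0.0258 -0.0283
lid -0.0287 -0.0296
1.9 [[407.2, 268.9], [417.7, 279.0]] [[412.1, 268.2], [419.9, 275.6]] [[429.5, 177.9], [439.9, 175.7]] [[429.1, 174.3], [438.9, 172.9]]
2.0 [[410.1, 267.5], [420.7, 277.4]] [[412.1, 268.2], [419.9, 275.6]] [[428.4, 174.9], [438.7, 172.7]] [[429.1, 174.3], [438.9, 172.9]]
2.1 [[412.8, 266.4], [423.3, 276.2]] [[412.1, 268.2], [419.9, 275.6]] [[427.3, 172.2], [437.5, 170.0]] [[429.1, 174.3], [438.9, 172.9]]
2.2 [[415.2, 265.6], [425.7, 275.4]] [[412.1, 268.2], [419.9, 275.6]] [[426.1, 169.8], [436.3, 167.6]] [[429.1, 174.3], [438.9, 172.9]]
2.3 [[417.3, 265.3], [427.7, 274.9]] [[412.1, 268.2], [419.9, 275.6]] [[425.0, 167.6], [435.1, 165.4]] [[429.1, 174.3], [438.9, 172.9]]
2.4 [[419.1, 265.3], [429.4, 274.8]] [[412.1, 268.2], [419.9, 275.6]] [[423.8, 165.7], [433.9, 163.6]] [[429.1, 174.3], [438.9, 172.9]]
[ 0.49285774 -0.2918059   0.18443771] 100.58787575349132
```

The box is seated: its lid centre is within 2 mm of the pocket centre and level. The strap angle is about 2.0 rad. I'll close the fingers and move behind the strap.

Call:
servo_tool:
  increments:
    - [[0,0,0,-4.0,0],[0,0,0,-4.0,0],[0,-3.0,0,0,0],[0,-3.0,0,0,0],[0,-3.0,0,0,0],[0,-3.0,0,0,0],[0,-3.2,0,0,0],[0,0,0,0,0],[0,0,0,0,0]]

```text
clock: 8.17
tool_pos: [0.6429, -0.2631, 0.2613]
eef_rot: [-0.093, 0.996, 0.002, -0.003]
ft_force: [-0.6, -0.0, 0.1]
opening: 0.002
```

```bash
cat >> h.py <<'E'
AX=np.array([np.cos(.1845),np.sin(.1845),0]);AY=np.array([-AX[1],AX[0],0]);KK=np.array([.5,-.2905,0])
def cc():
    p,a=cur();d=p-KK;s=env.state();print('carrier xyz',(d@AX).round(4),(d@AY).round(4),p[2].round(4),'yaw',round(a,2),'F',s['ft_force'].round(1) if hasattr(s['ft_force'],'round') else s['ft_force'],s['opening'],s['clock'])
E
python3 - <<'E'
from h import *
cc()
f=snap('wrist','w8')['frame'];d=snap('scene','s8')['frame']
cv2.imwrite('pics/s8d.png',cv2.resize(d[200:370,330:500,::-1],None,fx=3.5,fy=3.5,interpolation=cv2.INTER_CUBIC))
E
```

```text
carrier xyz 0.1454 0.0007 0.2613 yaw 100.7 F [-0.6 -0.   0.1] 0.0017122035001525201 8.1667
```

View pics/w8.png

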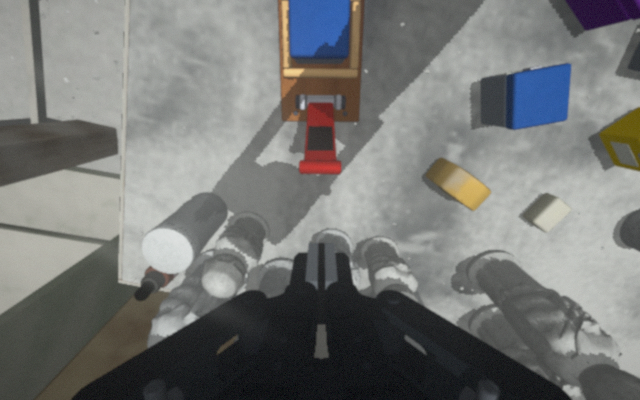

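View pics/s8d.png

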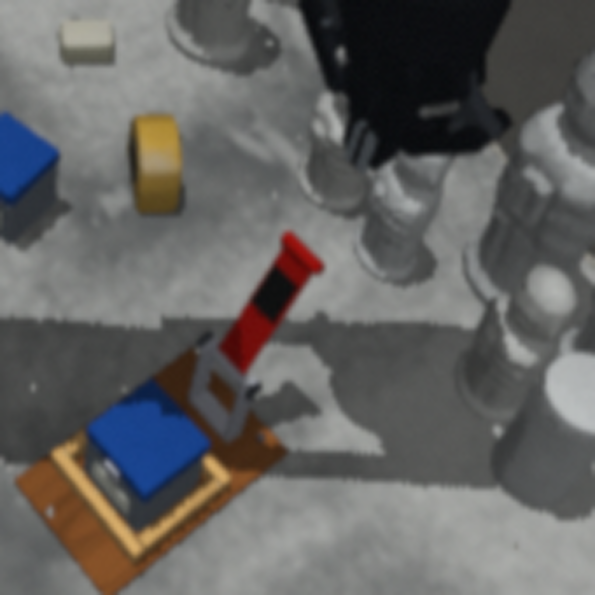

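```bash
python3 - <<'E'
from h import *
c=load('w8')
for v in(160,167,174):
    d=px2w(c,320,v,.177)-KK;print(v,(d@AX).round(4),(d@AY).round(4))
E
```

```text
160 0.1059 0.0016
167 0.1109 0.0017
174 0.1161 0.0017
```

Call:
servo_tool:
  increments:
    - [[0,0,0,3.0,0],[0,0,0,3.0,0],[0,0,0,3.0,0],[0,0,0,0,0],[0,1.0,0,0,0],[0,1.0,0,0,0],[0,1.0,0,0,0],[0,1.0,0,0,0],[0,1.0,0,0,0],[0,1.0,0,0,0],[0,1.0,0,0,0],[0,0,0,0,0]]

```text
clock: 9.27
tool_pos: [0.5718, -0.2777, 0.1754]
eef_rot: [-0.092, 0.996, 0.0, -0.001]
ft_force: [-0.1, 0.4, 0.4]
opening: -0.0
```

```bash
python3 - <<'E'
from h import *
cc()
f=snap('wrist','w9')['frame'];d=snap('scene','s9')['frame']
cv2.imwrite('pics/s9d.png',cv2.resize(d[200:370,330:500,::-1],None,fx=3.5,fy=3.5,interpolation=cv2.INTER_CUBIC))
E
```

```text
carrier xyz 0.0729 -0.0006 0.1754 yaw 100.51 F [-0.1  0.4  0.4] -0.00013149848111014965 9.2667
```

View pics/s9d.png

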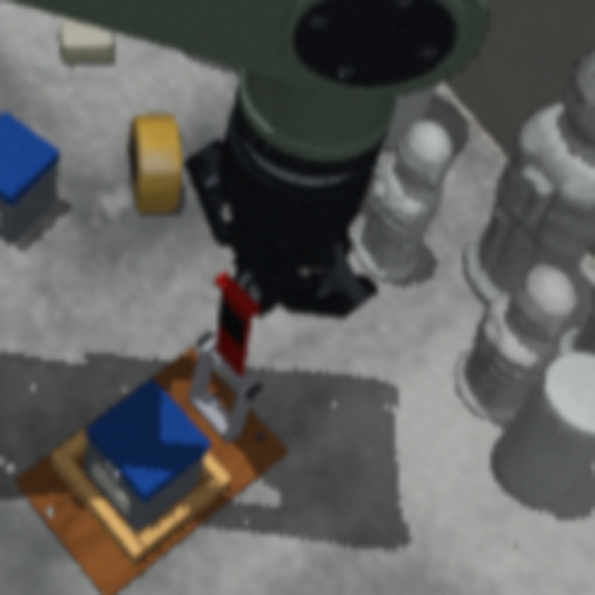

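View pics/w9.png

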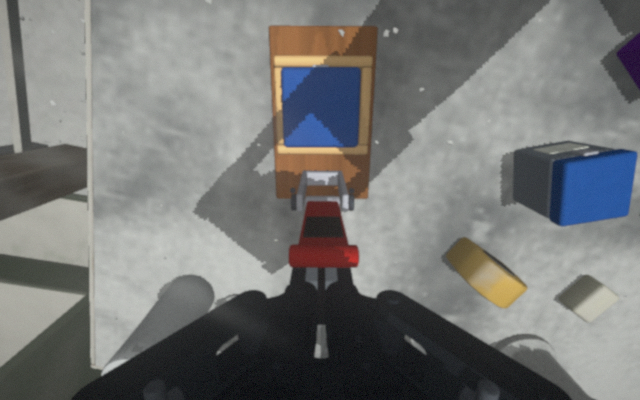

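Call:
servo_tool:
  increments:
    - [[0,0.9,0,0.15,0],[0,0.9,0,0.15,0],[0,0.9,0,0.15,0],[0,0.9,0,0.15,0],[0,0.9,0,0.15,0],[0,0.7,0,0.3,0],[0,0.7,0,0.3,0],[0,0.7,0,0.9,0],[0,0.7,0,0.9,0],[0,0.4,0,1.0,0],[0,0.4,0,1.0,0],[0,0,0,0,0]]

```text
clock: 10.37
tool_pos: [0.4919, -0.2908, 0.1203]
eef_rot: [-0.092, 0.996, 0.002, -0.002]
ft_force: [-0.1, 0.8, -0.3]
opening: 0.001
```

```bash
python3 - <<'E'
from h import *
cc()
d=snap('scene','s10')['frame']
cv2.imwrite('pics/s10d.png',cv2.resize(d[200:370,330:500,::-1],None,fx=3.5,fy=3.5,interpolation=cv2.INTER_CUBIC))
E
```

```text
carrier xyz -0.0081 0.0012 0.1203 yaw 100.55 F [-0.1  0.8 -0.3] 0.0007549466206503451 10.3667
```

View pics/s10d.png

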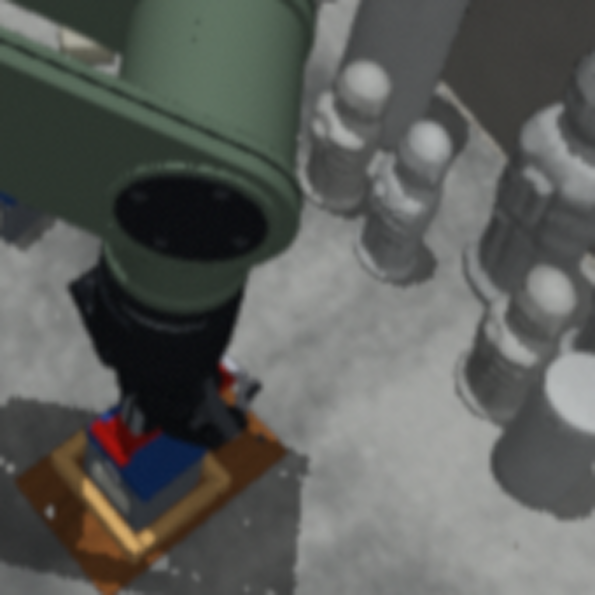

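Call:
servo_tool:
  increments:
    - [[0,0.1,0,0.6,0],[0,0.1,0,0.6,0],[0,0.1,0,0.5,0],[0,0,0,0.2,0],[0,0,0,0,0],[0,0,0,0,0]]

```text
clock: 10.92
tool_pos: [0.4914, -0.2925, 0.1046]
eef_rot: [-0.092, 0.996, 0.0, -0.0]
ft_force: [0.8, -0.7, -0.8]
opening: -0.002
```

```bash
python3 - <<'E'
from h import *
cc()
f=snap('wrist','w11')
E
```

```text
carrier xyz -0.0088 -0.0004 0.1046 yaw 100.59 F [ 0.8 -0.7 -0.8] -0.0020641916235684885 10.9167
```

View pics/w11.png

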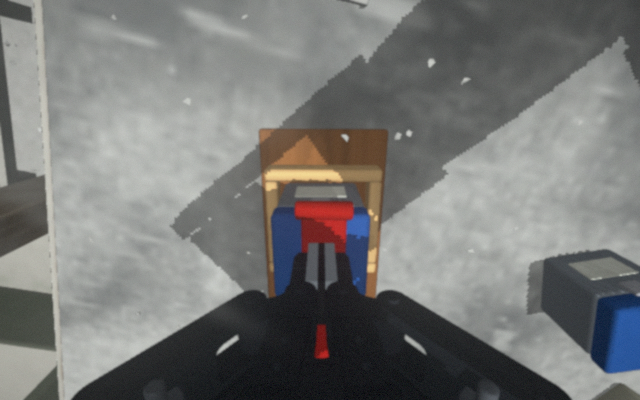

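Call:
servo_tool:
  increments:
    - [[0,0,0,0.3,0],[0,0,0,0.2,0],[0,0,0,0,0],[0,0,0,0,0]]

```text
clock: 11.3
tool_pos: [0.492, -0.2931, 0.1019]
eef_rot: [-0.092, 0.996, -0.001, 0.0]
ft_force: [-2.5, 2.5, 10.2]
opening: -0.002
```

Call:
servo_tool:
  increments:
    - [[0,0,0,0.2,0],[0,0,0,0,0],[0,0,0,0,0],[0,0,0,0,0]]

```text
clock: 11.63
tool_pos: [0.4921, -0.2931, 0.1017]
eef_rot: [-0.092, 0.996, -0.001, 0.0]
ft_force: [-6.3, 4.3, 19.0]
opening: 0.001
```

Call:
servo_tool:
  increments:
    - [[0,0,0,-0.6,0],[0,0,0,-2.0,0],[0,0,0,-4.0,0],[0,0,0,-4.0,0],[0,4.0,0,0,0],[0,4.0,0,0,0],[0,4.0,2.0,0,0],[0,0,3.0,0,0],[0,0,0,0,0],[0,0,0,0,0]]

```text
clock: 12.47
tool_pos: [0.3666, -0.2656, 0.2037]
eef_rot: [-0.092, 0.996, -0.0, 0.0]
ft_force: [-0.2, 0.2, 0.2]
opening: -0.003
```

```bash
python3 - <<'E'
from h import *
cc()
snap('wrist','w12');d=snap('scene','s12')['frame'];snap('top','t12')
cv2.imwrite('pics/s12d.png',cv2.resize(d[240:370,330:460,::-1],None,fx=4.6,fy=4.6,interpolation=cv2.INTER_CUBIC))
E
```

```text
carrier xyz -0.1265 0.0489 0.2037 yaw 100.6 F [-0.2  0.2  0.2] -0.0033133178449038223 12.4667
```

View pics/s12d.png

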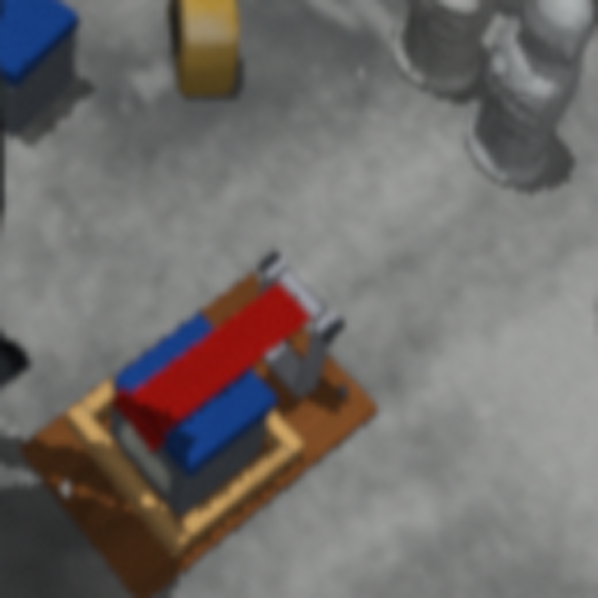

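View pics/t12.png

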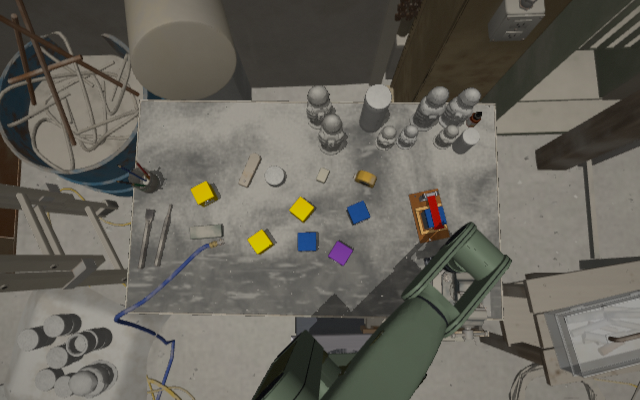

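View pics/w12.png

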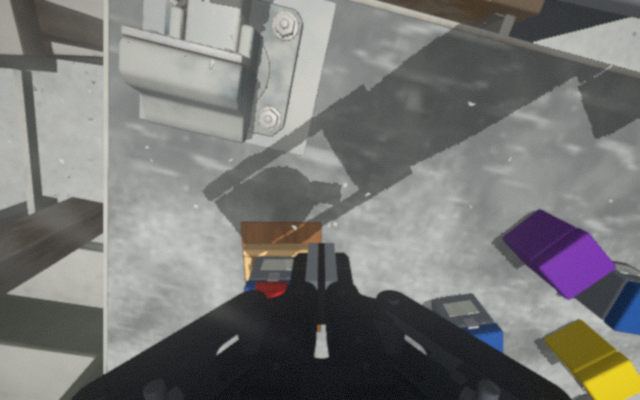

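```bash
python3 - <<'E'
from h import *
S=load('s12')
for th in(-.0,.05,.1,.15):
    P=[KK+AX*(.068-.103*np.cos(th))+AY*y+[0,0,.083+.103*np.sin(th)] for y in(.015,-.015)]
    print(th,[((w2px(S,p)-[330,240]+.5)*4.6-.5).round(1).tolist() for p in P])
f=S['f'];cv2.imwrite('pics/s12e.png',cv2.resize(f[310:350,345:385,::-1],None,fx=14,fy=14,interpolation=cv2.INTER_CUBIC))
print('crop e', [ ((w2px(S,KK+AX*(.068-.103*np.cos(th))+AY*y+[0,0,.083+.103*np.sin(th)])-[345,310]+.5)*14).round(0).tolist() for th in(0,.1) for y in(.015,-.015)])
E
```

```text
-0.0 [[116.5, 398.7], [159.0, 448.9]]
0.05 [[117.3, 394.0], [160.0, 444.4]]
0.1 [[118.5, 388.9], [161.5, 439.5]]
0.15 [[120.1, 383.5], [163.4, 434.2]]
crop e [[146.0, 235.0], [276.0, 388.0], [152.0, 205.0], [283.0, 359.0]]
```

View pics/s12e.png

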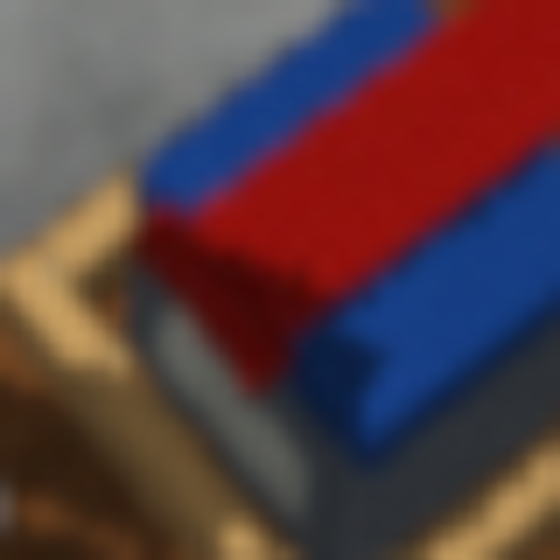

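```bash
python3 - <<'E'
from h import *
cc(); print(env.state()['dq']); print(env.sign_off())
E
```

```text
carrier xyz -0.1254 0.0471 0.2042 yaw 100.62 F [-0.6 -0.5 -0.1] -0.0008583192635151951 12.6167
[-9.20473795e-05  1.22935640e-02 -7.98977484e-03 -1.54236675e-03
  3.51827872e-03  5.09204802e-04]
the job is handed in; nothing more can be done
None
```

I found the full box, set it in the pocket, let go, swung the strap down over it, and handed the job in at 12.6 s. The hand-in gave no verdict.

- **Full box:** The left box, at about (0.52, 0.32), pulled about 8 N on the wrist when lifted (about 0.82 kg), so I took it as the full one. I did not lift the other two.
- **In the pocket:** After letting go, the camera put the lid centre within about 2 mm of the pocket centre, with the box upright.
- **Strap:** Pressing it down met a hard stop of 19 N at the height expected for fully down. The picture taken after the arm withdrew puts it at 0 to 0.1 rad; one end of the bar reads nearer 0.1, which I put down to the 2 mm calibration error.
- **Other things:** In the last top view the two empty boxes and the bystanders stand where they began. The arm is clear of everything.
- **Disagreements:** The box touched the pocket floor about 5 mm sooner than I expected from the grip height. The wrist picture matched a box on the floor, so I went ahead. The wrist and scene cameras also differed by 2 to 3 mm on where the carrier is.

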